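# Put the old spice jar into the sprung-flap recycling caddy

## Robot

A 6-joint arm with a two-finger parallel gripper is mounted at the origin on a cart in front of the work surface, level with it; the furniture and walls round the work are solid. World frame = base frame: x ahead of the robot, y to its left, z up, the work surface at z = 0. Lengths are in mm, angles in degrees, forces in N, time in s.
With the tool pointing down it reaches from about 300 to 850 mm from the base axis. Payload 4.2 kg.
Tool frame: the origin (TCP) lies on the centre line of the jaws, within the pads' length; the fingertips stand 11 mm ahead of it and the grasp point (between the pads) lies 8 mm behind it; z points along the fingers, y is the line along which they close (so a half turn about z gives the same grasp; the last joint's range is limited). The gripper opens to 91 mm and grips with 3 to 60 N. Pads are 32 mm wide; open, the fingers measure 118 mm over their backs; the gripper's body (76 mm by 178 mm) begins 60 mm behind the grasp point.
Start: joints at [72.594, 18.312, 89.639, -0, 72.044, -1.146], TCP at [161.005, 552.014, 224.976] pointing down, gripper open.
Joint ranges: [-177.97, 177.97], [-48.28, 115.42], [12.27, 149.76], [-77.06, 257.06], [2.81, 150.46], [-146.56, 146.56]. Speed limits (degrees/s): [147.25, 147.25, 180, 180, 180, 180].

## Interface

Orientations are given as [roll, pitch, yaw] about the fixed x, y, z axes, in that order (R = Rz(yaw) Ry(pitch) Rx(roll)).
In Python, from workcell import env, grab_frame, camera_model, models gives the robot as it stands.
- The arm moves only by the shell command python3 -m crank 'ROWS' [FORCE]. ROWS is text: rows parted by semicolons, each of 7 numbers parted by spaces: the closure, from -1 (fully open) to 1 (shut), so that 0 is half open, then the shift along the tool's x, y, z in mm, then the turn, a rotation vector about the tool's x, y, z in degrees. A call has 1 to 10 rows; each row shifts and turns the commanded pose from where the row before left it, along the tool's axes as they then stand; what a row does not reach is not made up. A row lasts 1/8 s, in which the tool goes at most 62.5 mm and 10.7 degrees, less where a joint would pass 70% of its speed; a pose out of reach is approached as far as the arm can. A call is refused whole if a number of a shift passes 62.5 or a number of a turn 10.7, either way. A call with a gripper value outside its range is refused whole. The fingers move at their own pace and stop on an object; FORCE is the grip in N (left out, the last holds). Time passes only in rows, so rows that do not move let the fingers close. It gives the time, the measured TCP pose, the force, the opening and the grip force at its end, in the units of the state.
- env.state(): the state, without advancing time (a new reading comes with each control period).
- grab_frame(name): name is "side" or "top"; returns the picture (384x512x3 uint8, blue, green, red); there is no depth.
- camera_model(name): a dict with "K" (3x3 intrinsics, pixels), "R" (3x3) and "t" (3): a world point X has camera coordinates R X + t. Camera axes: x right, y down, z forward; pixel columns grow to the right and rows downward; lengths in mm; the calibration is good to about 2 mm. A picture is of the moment at which its call begins. camera_model takes no time and is no camera call.
- env.job_done(): hands the job in; it is judged then, once.
Trained networks look in the newest picture that a camera, given by its name, has taken for a name from the list of things; names that differ only in an ending like _2 or _b are one class to them, and where a whole thing is asked for, a point or a joint stands for the part that bears it (a point fixed in the world has none). Each returns a list of dicts, best first, with "p" (0 to 1); they miss things now and then, are a little off and sometimes report something else, mostly with a low value. They report only what shows in the picture. A call takes as long as a camera call.
- models.search_frame(name, camera): "point" ([x, y, z] in mm, in world coordinates, good to about 4 mm: the middle of the surface that is visible of it).
The state is a dict: "time_s": time; "qpos": joint angles; "qvel": joint speeds; "effort": joint torques, N m; "ee_pos": TCP position; "ee_rot": TCP orientation; "force": force on the tool from outside, world axes, zero at the start; "torque": the same for the moment, N m; "gripper_width": finger opening in mm; "gripper_force": force on a finger pad.
Only numpy, scipy, OpenCV 4.12 (cv2) and the standard library are available. Lean on these libraries where they do the work, as an engineer would, in place of code of your own. Each camera call takes 0.05 s, during which the arm holds its last target. There are 200 camera calls.

## Task

The spice jar on the hob with the dark brown cap (green and orange on top) is out of date: put it into the grey glass-recycling caddy. Keep hold of the jar, upright, and push the caddy's green sprung flap well down with it, let go only when the jar is past the flap, then draw the hand out so that the flap springs shut over it. Leave the yellow-capped jar on the hob standing where it is.

Things in the scene. Friction and masses are not known exactly. Their poses are not given: they have to be found in the camera images.
- old_jar: The jar to throw away: upright round glass spice jar with a dark brown cap (its top shows a green and orange disc), 44 mm in diameter, 105 mm tall, about 0.11 kg. Origin at the centre of its underside, z up. Stands on the cold glass hob, whose top is 6 mm above the worktop. Wall cabinets hang over the rear of the worktop: carry it straight across, no farther out than needed.
- yellow_jar: Bystander: upright round spice jar with a yellow cap, 42 mm in diameter, 96 mm tall. Origin at the centre of its underside. Also on the hob, at least 100 mm away; which of the two stands left or right changes.
- caddy: Fixed grey box 190 (x) x 180 (y) x 180 mm tall; origin: centre of underside; x points away from the robot at yaw 0. The mouth in its top spans x -25..+75, y -75..+75 mm, closed by the green flap, hinged at the far edge (x +75), free at x -25. Hollow: 65 mm more room towards -x under the fixed top, where a released jar slides down a chute 52 mm high at x +37, 24 mm at x -8.
- flap (a joint): Green flap, 98 mm hinge to free edge: 0 = shut, level with the top; grows as it swings down inside, stop 1.45 rad. Spring shuts it with 0.08 (shut) to 0.14 N m (open); the jar's weight alone barely moves it. A jar lowered upright at caddy x +15, y 0 passes the free edge once its foot is 100 mm below the caddy top; release at 108-115 mm, fingers closing along caddy y.

How it is judged (in metres and radians):
On the way:
1. the held jar, upright within about 35 degrees, stands in the mouth and holds the flap open more than 0.75 rad (value of joint flap above 0.75 rad and contact force between the fingers and old_jar above 0.5 N and angle between old_jar's own z axis and vertical below 0.6 rad and z of old_jar in the frame of caddy below 0.13 m and x of old_jar in the frame of caddy between -0.06 and 0.08 m), for 0.1 s.
At the end, for the whole second after the job is handed in: The dark-capped jar lies at rest inside the caddy, below the flap, and the flap is shut to within 0.12 rad (value of joint flap below 0.12 rad and x of old_jar in the frame of caddy between -0.095 and 0.095 m and y of old_jar in the frame of caddy between -0.09 and 0.09 m and z of old_jar in the frame of caddy between -0.01 and 0.15 m and linear speed of old_jar below 0.05 m/s); the robot touches nothing.
It fails at once if the yellow-capped jar is moved more than 30 mm or tipped over (distance of yellow_jar from where it was at the start of the episode above 0.03 m or angle between yellow_jar's own z axis and vertical above 0.5 rad).
It also fails if it takes over 32 s, if anything falls off the work surface, if the arm or the gripper's body presses on something with over 40 N, if the wrist force passes 120 N, or if a joint passes its speed limit or range.

## Working session

There is one attempt and no reset: what is moved stays moved. The work goes in short steps, Python scripts to look and compute and a shell command to move; the robot and the scene stay as the last step left them, time stands still between calls to the robot, and variables do not carry over. Pictures are saved under pics/ and viewed, at most 10 in all, crops included, and the job is handed in when it is done.

```bash
ls; mkdir -p pics; python3 - <<'E'
from workcell import env, grab_frame, camera_model, models
import cv2
for c in("side","top"):
    cv2.imwrite(f"pics/{c}0.png",grab_frame(c))
    for n in("old_jar","yellow_jar","caddy","flap"):
        print(c,n,[(d['p'],[round(v) for v in d['point']]) for d in models.search_frame(n,c)[:3]])
s=env.state();print(s['time_s'],s['ee_pos'],s['ee_rot'],s['gripper_width'])
E
```

```text
pics
side old_jar [(0.68, [472, 350, 108])]
side yellow_jar [(0.9, [494, 155, 88])]
side caddy [(0.76, [491, -40, 180]), (0.43, [521, -107, 176])]
side flap [(0.63, [521, -105, 180])]
top old_jar [(0.66, [464, 325, 79]), (0.54, [517, -116, 178])]
top yellow_jar [(0.75, [490, 138, 76])]
top caddy [(0.72, [440, -119, 174])]
top flap [(0.59, [514, -118, 179])]
0.5 [160.97529416 551.99257803 224.93620785] [ 1.79999529e+02 -1.68245363e-04  1.63741293e+02] 91.28236602379094
```

View pics/side0.png

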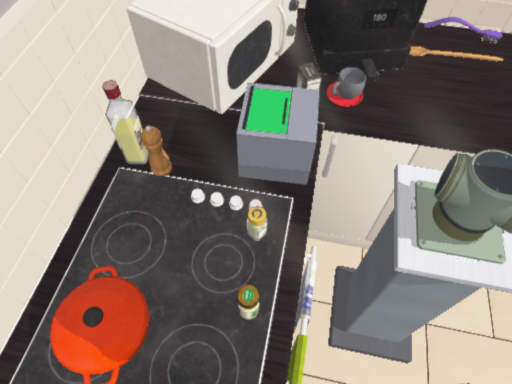

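View pics/top0.png

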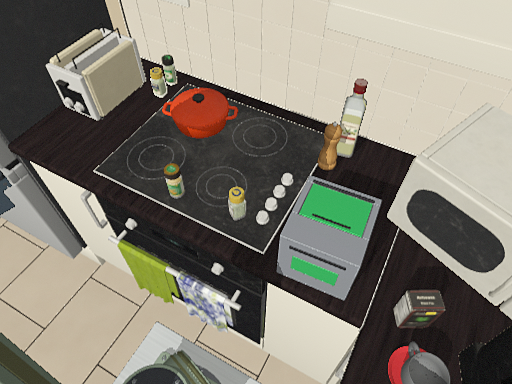

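The side view shows the dark-capped jar at about (248,300), the yellow one at (257,222) and the caddy flap at about (270,110). In the top view they are at (174,180), (237,203) and (335,210). Next I'll measure the flap rectangle and the cap discs more precisely.

```bash
cat > h.py <<'E'
import numpy as np, cv2
from workcell import env, grab_frame, camera_model, models
def onplane(c,px,z):
    m=camera_model(c);K,R,t=(np.array(m[k],float) for k in("K","R","t"));t=t.ravel()
    px=np.atleast_2d(np.array(px,float));d=(R.T@np.linalg.inv(K)@np.c_[px,np.ones(len(px))].T).T
    o=-R.T@t
    return o+d*((z-o[2])/d[:,2])[:,None]
def proj(c,X):
    m=camera_model(c);K,R,t=(np.array(m[k],float) for k in("K","R","t"))
    p=(K@(R@np.atleast_2d(X).T+t.reshape(3,1)));return (p[:2]/p[2]).T
E
python3 - <<'E'
from h import *
tiles=[]
for c,box,jar in(("side",(235,75,95,115),(228,275,45,55)),("top",(270,165,120,90),(155,155,40,50))):
    im=cv2.imread(f"pics/{c}0.png")
    hsv=cv2.cvtColor(im,cv2.COLOR_BGR2HSV)
    g=cv2.inRange(hsv,(50,150,100),(75,255,255))
    x,y,w,h=box;m=np.zeros_like(g);m[y:y+h,x:x+w]=g[y:y+h,x:x+w]
    n,l,st,ce=cv2.connectedComponentsWithStats(m)
    m=np.uint8(l==1+np.argmax(st[1:,4]))*255
    cnt=max(cv2.findContours(m,0,1)[0],key=cv2.contourArea)[:,0]
    P=onplane(c,cnt,180)[:,:2]
    r=cv2.minAreaRect(P.astype(np.float32));print(c,r,cv2.boxPoints(r).round().tolist())
    x,y,w,h=jar;tiles.append(cv2.resize(im[y:y+h,x:x+w],(400,500),interpolation=cv2.INTER_CUBIC))
    print(c,"scale",400/w,500/h)
cv2.imwrite("pics/jars.png",np.hstack(tiles))
E
```

```text
side ((519.70947265625, -107.92402648925781), (97.13284301757812, 143.44984436035156), 3.9658589363098145) [[466.0, -40.0], [476.0, -183.0], [573.0, -176.0], [563.0, -33.0]]
side scale 8.88888888888889 9.090909090909092
top ((518.8348999023438, -110.93563079833984), (97.93916320800781, 144.59165954589844), 4.022701740264893) [[465.0, -42.0], [475.0, -186.0], [573.0, -180.0], [563.0, -35.0]]
top scale 10.0 10.0
```

View pics/jars.png

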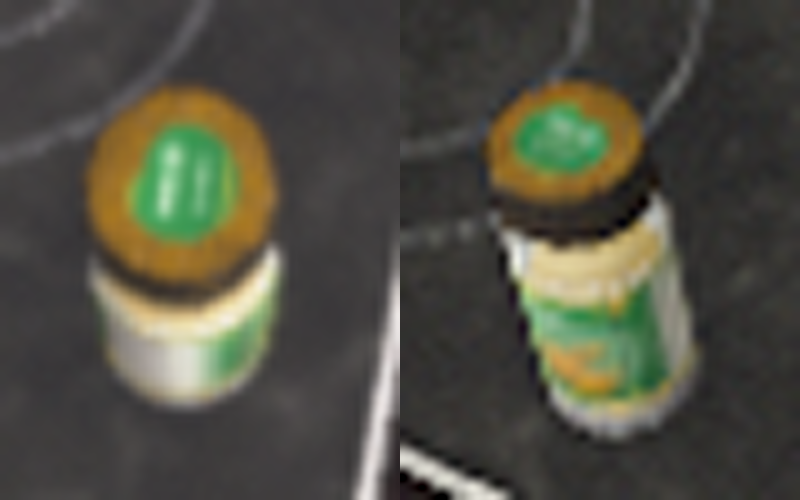

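```bash
python3 - <<'E'
from h import *
a=onplane("side",(248.3,295.3),111)[0];b=onplane("top",(171.4,169),111)[0];print(a,b)
s=env.state();p=np.array(s['ee_pos']);y=np.radians(184)
X=np.array([np.cos(y),np.sin(y)]);Y=np.array([np.sin(y),-np.cos(y)])
j=(a+b)[:2]/2
f=lambda d:(round(d@X,1),round(d@Y,1))
print("to jar, yaw184 tool axes",f(j-p[:2]),"jar->caddy",f(np.array([508.3,-110.2])-j),s['time_s'])
E
```

```text
[475.44815777 338.0090917  111.        ] [476.63970069 334.5932829  111.        ]
to jar, yaw184 tool axes (np.float64(-299.3), np.float64(-237.1)) jar->caddy (np.float64(-1.0), np.float64(-447.7)) 0.5
```

```bash
python3 -m crank '-1 0 0 0 0 0 -10.1; -1 0 0 0 0 0 -10.1; -1 -37 -29 0 0 0 0; -1 -37 -29 0 0 0 0; -1 -37 -29 0 0 0 0; -1 -37 -29 5 0 0 0; -1 -37 -29 10 0 0 0; -1 -37 -29 10 0 0 0; -1 -37 -29 10 0 0 0; -1 -37 -29 10 0 0 0' 25; python3 - <<'E'
from h import *
cv2.imwrite("pics/a.png",np.hstack([grab_frame("side")[200:384,120:400],grab_frame("top")[60:244,50:330]]))
E
```

```text
time_s: 1.75
ee_pos: [473.5, 340.0, 179.8]
ee_rot: [180.0, 0.0, -176.1]
force: [0.8, -0.0, 0.3]
gripper_width: 91.3
gripper_force: 0.0
```

View pics/a.png

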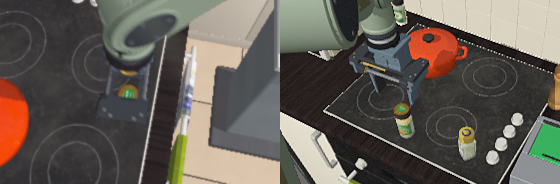

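The crops show the jar between the open fingers in the side view, with the gripper above and in line with it in the top view. Now I'll descend and grip.

```bash
python3 -m crank '-1 -2 -4 20 0 0 0; -1 0 0 30 0 0 0; -1 0 0 30 0 0 0; -1 0 0 20 0 0 0; -1 0 0 7 0 0 0; -1 0 0 0 0 0 0; 1 0 0 0 0 0 0; 1 0 0 0 0 0 0; 1 0 0 0 0 0 0; 1 0 0 0 0 0 0' 25; python3 -m crank '1 0 0 0 0 0 0; 1 0 0 0 0 0 0; 1 0 0 0 0 0 0'
```

```text
time_s: 3.1
ee_pos: [474.6, 337.1, 73.2]
ee_rot: [180.0, 0.0, -176.1]
force: [0.0, 0.3, -0.6]
gripper_width: 54.2
gripper_force: 0.0
time_s: 3.48
ee_pos: [474.6, 337.0, 73.0]
ee_rot: [-180.0, 0.0, -176.1]
force: [0.1, -0.1, 0.9]
gripper_width: 43.5
gripper_force: 25.0
```

```bash
python3 -m crank '1 0 0 -15 0 0 0; 1 0 0 -30 0 0 0; 1 0 0 -40 0 0 0; 1 0 0 -45 0 0 0; 1 0 0 -45 0 0 0; 1 0 0 -35 0 0 0; 1 0 0 -10 0 0 0'; python3 -m crank '1 0 -20 0 0 0 0; 1 0 -40 0 0 0 0; 1 0 -52 0 0 0 0; 1 0 -54 0 0 0 0; 1 0 -54 0 0 0 0; 1 0 -54 0 0 0 0; 1 0 -54 0 0 0 0; 1 0 -52 0 0 0 0; 1 0 -38 0 0 0 0; 1 -2 -20 0 0 0 0'; python3 -m crank '1 0 -10 0 0 0 0; 1 0 0 0 0 0 0'; python3 - <<'E'
from h import *
a,b=grab_frame("side"),grab_frame("top")
cv2.imwrite("pics/b.png",np.hstack([cv2.resize(a[60:200,180:340],None,fx=2.4,fy=2.4),cv2.resize(b[100:240,240:400],None,fx=2.4,fy=2.4)]))
E
```

```text
time_s: 4.35
ee_pos: [475.1, 337.5, 296.2]
ee_rot: [179.8, 0.3, -176.1]
force: [-1.0, -0.0, -1.5]
gripper_width: 43.7
gripper_force: 25.0
time_s: 5.6
ee_pos: [505.0, -102.0, 291.0]
ee_rot: [179.9, -0.2, -176.2]
force: [0.4, 0.4, -0.8]
gripper_width: 43.5
gripper_force: 25.0
time_s: 5.85
ee_pos: [507.0, -109.5, 292.4]
ee_rot: [179.9, -0.1, -176.1]
force: [0.9, 0.6, -1.1]
gripper_width: 43.5
gripper_force: 25.0
```

View pics/b.png

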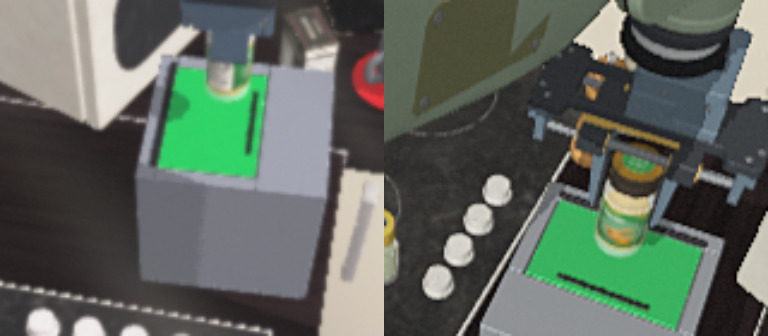

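The jar hangs upright, centred over the flap. I'll lower it now.

```bash
python3 -m crank '1 0 0 15 0 0 0; 1 0 0 20 0 0 0; 1 0 0 15 0 0 0; 1 0 0 12 0 0 0; 1 0 0 12 0 0 0; 1 0 0 12 0 0 0; 1 0 0 12 0 0 0; 1 0 0 12 0 0 0; 1 0 0 12 0 0 0; 1 0 0 12 0 0 0' 30; python3 -m crank '1 0 0 10 0 0 0; 1 0 0 10 0 0 0; 1 0 0 3 0 0 0; 1 0 0 0 0 0 0; 1 0 0 0 0 0 0'; python3 - <<'E'
from h import *
a,b=grab_frame("side"),grab_frame("top")
cv2.imwrite("pics/c.png",np.hstack([cv2.resize(a[60:200,180:340],None,fx=2.4,fy=2.4),cv2.resize(b[100:240,240:400],None,fx=2.4,fy=2.4)]))
E
```

```text
time_s: 7.2
ee_pos: [507.1, -109.8, 158.0]
ee_rot: [180.0, -0.0, -176.1]
force: [-0.8, -0.1, 0.6]
gripper_width: 43.1
gripper_force: 30.0
time_s: 7.82
ee_pos: [506.8, -109.7, 135.8]
ee_rot: [180.0, -0.1, -176.1]
force: [-1.3, 0.6, -2.0]
gripper_width: 43.5
gripper_force: 30.0
```

View pics/c.png

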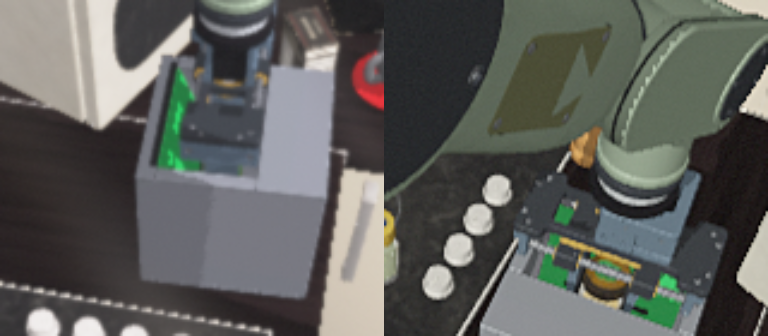

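The flap is steeply open behind the held jar, and its foot is about 111 mm down. I'll release it, let it slide, then withdraw.

```bash
python3 -m crank '-0.6 0 0 0 0 0 0; -0.6 0 0 0 0 0 0; -0.6 0 0 0 0 0 0; -0.6 0 0 0 0 0 0; -0.6 0 0 0 0 0 0; -0.6 0 0 0 0 0 0'; python3 - <<'E'
from h import *
a,b=grab_frame("side"),grab_frame("top")
cv2.imwrite("pics/d.png",np.hstack([cv2.resize(a[60:200,180:340],None,fx=2.4,fy=2.4),cv2.resize(b[100:240,240:400],None,fx=2.4,fy=2.4)]))
E
```

```text
time_s: 8.68
ee_pos: [507.5, -109.8, 136.1]
ee_rot: [-180.0, 0.0, -176.1]
force: [-0.7, -0.2, 1.5]
gripper_width: 73.2
gripper_force: 0.8
```

View pics/d.png

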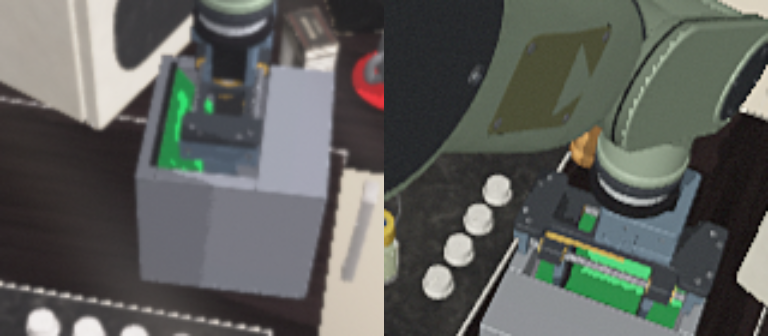

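The jar has slipped below the flap, which now rests lightly on the fingertips, so I'll withdraw straight up.

```bash
python3 -m crank '-0.6 0 0 -8 0 0 0; -0.6 0 0 -15 0 0 0; -0.6 0 0 -20 0 0 0; -0.6 0 0 -25 0 0 0; -0.6 0 0 -30 0 0 0; -0.6 0 0 -40 0 0 0; -0.6 0 0 -40 0 0 0; -0.6 30 30 -30 0 0 0; -0.6 40 40 0 0 0 0; -0.6 40 40 0 0 0 0'; python3 -m crank '-0.6 0 40 0 0 0 0; -0.6 0 40 0 0 0 0; -0.6 0 40 0 0 0 0; -0.6 0 0 0 0 0 0; -0.6 0 0 0 0 0 0'; python3 - <<'E'
from h import *
a,b=grab_frame("side"),grab_frame("top")
cv2.imwrite("pics/e.png",np.hstack([a[60:360,180:340],b[100:400,140:440]]))
for c in("side","top"):
    for n in("yellow_jar","flap","old_jar"):print(c,n,[(d['p'],[round(v) for v in d['point']]) for d in models.search_frame(n,c)[:3]])
E
```

```text
time_s: 10.02
ee_pos: [389.4, -6.6, 345.5]
ee_rot: [180.0, 0.2, -176.1]
force: [0.3, 1.2, 0.2]
gripper_width: 73.2
gripper_force: 0.0
time_s: 10.65
ee_pos: [382.0, 111.9, 344.7]
ee_rot: [-180.0, 0.1, -176.0]
force: [-0.0, 0.1, 0.0]
gripper_width: 73.1
gripper_force: 0.0Traceback (most recent call last):
  File "<stdin>", line 3, in <module>
    return _nx.concatenate(arrs, 1, dtype=dtype, casting=casting)
           ~~~~~~~~~~~~~~~^^^^^^^^^^^^^^^^^^^^^^^^^^^^^^^^^^^^^^^
ValueError: all the input array dimensions except for the concatenation axis must match exactly, but along dimension 0, the array at index 0 has size 300 and the array at index 1 has size 284
```

```bash
python3 - <<'E'
from h import *
a,b=grab_frame("side"),grab_frame("top")
cv2.imwrite("pics/e.png",np.hstack([a[60:340,180:340],b[100:380,140:440]]))
E
```

```text
(no output)
```

View pics/e.png

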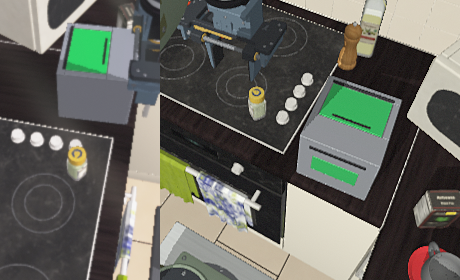

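The flap looks shut and the yellow jar is still standing. I'll check both against the first pictures.

```bash
python3 - <<'E'
from h import *
b=grab_frame("top");b0=cv2.imread("pics/top0.png");a=grab_frame("side");a0=cv2.imread("pics/side0.png")
M=lambda im:cv2.inRange(cv2.cvtColor(im,cv2.COLOR_BGR2HSV),(50,150,100),(75,255,255))[165:245,290:390]>0
m,m0=M(b),M(b0);print(m.sum(),m0.sum(),(m^m0).sum())
for c in("side","top"):
    for n in("yellow_jar","old_jar"):print(c,n,[(d['p'],[round(v) for v in d['point']]) for d in models.search_frame(n,c)[:3]])
cv2.imwrite("pics/f.png",np.hstack([cv2.resize(i[165:265,280:390],None,fx=3.5,fy=3.5) for i in(b0,b)]))
print(env.state()['time_s'])
E
```

```text
2099 2098 11
side yellow_jar [(0.95, [495, 158, 86])]
side old_jar []
top yellow_jar [(0.8, [493, 140, 77])]
top old_jar []
11.15
```

View pics/f.png

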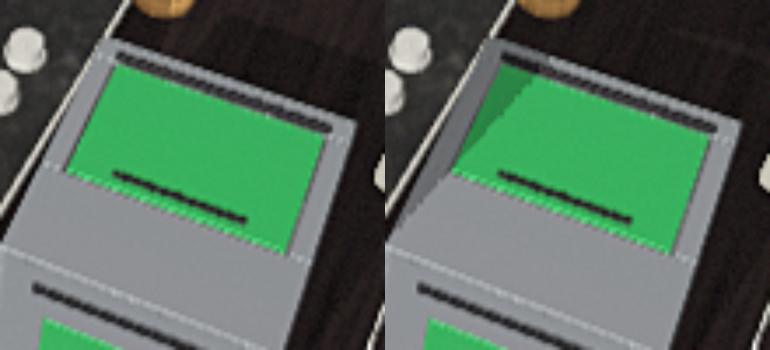

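The flap's outline matches the start to within 11 pixels; the dark corner is only a shadow. The old jar is gone from view and the yellow jar hasn't moved, so I'll hand the job in.

```bash
python3 -c "
from workcell import env
print(env.job_done())"
```

```text
the job is handed in; nothing more can be done
None
```

The dark-capped jar is in the caddy with the flap shut over it and the yellow jar still in place; the job was handed in at about 11 s, and no verdict came back.

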